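# Put the edge-paint pots back on their own drip trays

### The job

The red, green and blue pots of edge paint are each standing on the wrong drip tray. Change them round so that each pot stands upright in the middle of the tray of its own colour, using the empty grey tray to park one pot on the way; never stand or drop a pot on the bare bench or tip one over, and leave the hammer, the wax block and the brass weight where they are.

Things in the scene. Friction and masses are not known exactly. Their poses are not given: they have to be found in the camera images.
- pot_red_center (a point): loose white paint pot with red screw lid and red band: an upright cylinder 48 mm across and 75 mm high (lid the same width, top 20 mm), about 0.14 kg. The point is its centre, half-way up (37.5 mm above its underside); z is its axis, up when it stands. At the start it stands near the middle of a tray of another colour
- pot_green_center (a point): loose white paint pot with green screw lid and green band: an upright cylinder 48 mm across and 75 mm high (lid the same width, top 20 mm), about 0.14 kg. The point is its centre, half-way up (37.5 mm above its underside); z is its axis, up when it stands. At the start it stands near the middle of a tray of another colour
- pot_blue_center (a point): loose white paint pot with blue screw lid and blue band: an upright cylinder 48 mm across and 75 mm high (lid the same width, top 20 mm), about 0.14 kg. The point is its centre, half-way up (37.5 mm above its underside); z is its axis, up when it stands. At the start it stands near the middle of a tray of another colour
- tray_red: round red drip tray, fixed to the bench: 90 mm across, rim 16 mm above the bench, wall 4 mm thick, flat floor 82 mm across lying 10 mm above the bench. Origin: its centre, at bench height; z up
- tray_green: round green drip tray, fixed to the bench: 90 mm across, rim 16 mm above the bench, wall 4 mm thick, flat floor 82 mm across lying 10 mm above the bench. Origin: its centre, at bench height; z up
- tray_blue: round blue drip tray, fixed to the bench: 90 mm across, rim 16 mm above the bench, wall 4 mm thick, flat floor 82 mm across lying 10 mm above the bench. Origin: its centre, at bench height; z up
- tray_grey: round grey drip tray, fixed to the bench: 90 mm across, rim 16 mm above the bench, wall 4 mm thick, flat floor 82 mm across lying 10 mm above the bench. Origin: its centre, at bench height; z up. Empty at the start: the parking place
- hammer: bystander: hammer lying flat on the bench, 240 mm long, 26 mm high, head about 90 mm across. Origin: under the middle of its length; x along the handle towards the head
- wax: bystander: yellow block of wax, 60 x 40 x 25 mm, long side along its x. Origin: centre of its underside
- weight: bystander: brass knobbed weight, 44 mm across, 47 mm high, 0.35 kg. Origin: centre of its underside

How it is judged:
On the way:
1. one of the pots stands upright on the grey tray (((horizontal distance between pot_red_center and tray_grey below 0.02 m and height (world z) of pot_red_center below 0.0525 m and angle between pot_red_center's own z axis and vertical below 0.1 rad) or (horizontal distance between pot_green_center and tray_grey below 0.02 m and height (world z) of pot_green_center below 0.0525 m and angle between pot_green_center's own z axis and vertical below 0.1 rad) or (horizontal distance between pot_blue_center and tray_grey below 0.02 m and height (world z) of pot_blue_center below 0.0525 m and angle between pot_blue_center's own z axis and vertical below 0.1 rad))), for 0.2 s.
At the end, for the whole second after the job is handed in: each pot stands on the floor of the tray of its own colour, its centre within 12 mm of the tray's centre sideways and within 5 mm of its standing height, upright within 0.1 rad, at rest (below 0.02 m/s); the grey tray is therefore empty again (horizontal distance between pot_red_center and tray_red below 0.012 m and height (world z) of each of pot_red_center, pot_green_center, pot_blue_center below 0.0525 m and angle between each of pot_red_center, pot_green_center, pot_blue_center's own z axis and vertical below 0.1 rad and linear speed of each of pot_red, pot_green, pot_blue below 0.02 m/s and horizontal distance between pot_green_center and tray_green below 0.012 m and horizontal distance between pot_blue_center and tray_blue below 0.012 m); the robot touches nothing.
It fails at once if the red pot is set or dropped on the bare bench or tipped over (its centre comes lower than 42.5 mm above the bench; on a tray it is 47.5 mm) (height (world z) of pot_red_center below 0.0425 m).
It fails at once if the green pot is set or dropped on the bare bench or tipped over (its centre comes lower than 42.5 mm above the bench; on a tray it is 47.5 mm) (height (world z) of pot_green_center below 0.0425 m).
It fails at once if the blue pot is set or dropped on the bare bench or tipped over (its centre comes lower than 42.5 mm above the bench; on a tray it is 47.5 mm) (height (world z) of pot_blue_center below 0.0425 m).
It fails at once if the hammer, the wax block or the brass weight is disturbed (moved more than 20 mm) (distance of any of hammer, wax, weight from where it was at the start of the episode above 0.02 m).
It also fails if it takes over 99 s, if anything falls off the work surface, if the arm or the gripper's body presses on something with over 40 N, if the wrist force passes 120 N, or if a joint passes its speed limit or range.

### The arm

A 6-joint arm with a two-finger parallel gripper is mounted at the origin on the work surface. World frame = base frame: x ahead of the robot, y to its left, z up, the work surface at z = 0. Lengths are in m, angles in rad, forces in N, time in s.
With the tool pointing down it reaches from about 0.275 to 0.875 m from the base axis. Payload 12.5 kg.
Tool frame: the origin (TCP) lies at the very end of the fingers, on their centre line; the grasp point (between the pads) lies 19 mm behind it; x points along the fingers, y is the direction in which the jaws open and shut, and the axes are right-handed (so a half turn about x gives the same grasp; the last joint's range is limited). The gripper opens to 85 mm and grips with 20 to 120 N. Pads are 22 mm wide; open, the fingers measure 114 mm over their backs; the gripper's body (76 mm by 85 mm) begins 54 mm behind the grasp point. The pads swing forward as they close: fully open they stand 13 mm farther back than shut.
Start: joints at [1.163, 0.351, 1.652, -0, 1.139, -0.085], TCP at [0.174, 0.522, 0.231] pointing down, gripper open.
Joint ranges: [-2.75, 2.75], [-0.79, 2.1], [0.01, 2.65], [-1.57, 4.71], [0.07, 3.14], [-2.87, 2.87]. Speed limits (rad/s): [2.22, 2.22, 2.79, 3.14, 3.14, 3.14].

### API

Orientations are given as a 3x3 rotation matrix whose columns are the frame's x, y, z axes.
In Python, from bench import manip gives the robot as it stands. Calls block until the motion is done:
- manip.move_ptp(position, orientation): joint-space move of the TCP to a pose.
- manip.move_l(position, attitude=None, max_speed=0.15): straight line of the TCP; attitude=None keeps the orientation; max_speed is the mean speed in m/s.
- manip.move_j(angles): joint-space move.
- manip.set_gripper(opening, effort=None): opening from 0.0 (shut) to 1.0 (fully open); effort is the grip in N (None keeps the last); returns when the fingers have stopped.
- manip.dwell(seconds).
- manip.inverse_kinematics(position, orientation): joint angles nearest the present ones, or None.
- manip.grab_frame(name): name is "side" or "top" or "wrist"; returns (picture, depth): 420x560x3 uint8, red, green, blue; 420x560 float32, m along the optical axis (not along the pixel's ray), 0 where there is no reading.
- manip.get_calibration(name): a dict with "camera_matrix" (3x3 intrinsics, pixels), "R" (3x3) and "t" (3): a world point X has camera coordinates R X + t. Camera axes: x right, y down, z forward; pixel columns grow to the right and rows downward; lengths in m; the calibration is good to about 2 mm. A picture is of the moment at which its call begins: read the wrist's pose just before it. get_calibration takes no time and is no camera call; for the wrist camera it gives the pose at the moment of the call.
A pose or a line that the arm cannot do raises manip.Unreachable and nothing moves.
- manip.sign_off(): hands the job in, once; it reports no verdict.
Trained networks look in the newest picture that a camera, given by its name, has taken for a name from the list of things; names that differ only in an ending like _2 or _b are one class to them, and where a whole thing is asked for, a point or a joint stands for the part that bears it (a point fixed in the world has none). Each returns a list of dicts, best first, with "confidence" (0 to 1); they miss things now and then, are a little off and sometimes report something else, mostly with a low value. They report only what shows in the picture. A call takes as long as a camera call.
- manip.look_for(camera, name): "at" ([x, y, z] in m, in world coordinates, good to about 4 mm: the middle of the surface that is visible of it).
Readings, each from a call of its own:
- manip.current_time(): time.
- manip.current_qpos(): joint angles.
- manip.current_joint_vel(): joint speeds.
- manip.current_joint_torque(): joint torques, N m.
- manip.current_ee_pos(): TCP position.
- manip.current_tcp_rot(): TCP orientation.
- manip.current_force(): force on the tool from outside, world axes, zero at the start.
- manip.current_ft_torque(): the same for the moment, N m.
- manip.current_grip_width(): opening from 0.0 (shut) to 1.0 (fully open).
Only numpy, scipy, OpenCV 4.12 (cv2) and the standard library are available. Lean on these libraries where they do the work, as an engineer would, in place of code of your own. Each camera call takes 0.05 s, during which the arm holds its last target.

## Working session

There is one attempt and no reset: what is moved stays moved. The work goes in short steps, each a Python script; the robot and the scene stay as the last script left them, time stands still between calls to the robot, and variables do not carry over. Pictures are saved under pics/ and viewed, and the job is handed in when it is done.

```bash
ls; mkdir -p pics
python3 - <<'E'
from bench import manip
import cv2,numpy as np
for n in ("top","side"):
    im,d=manip.grab_frame(n); cv2.imwrite(f"pics/{n}0.png",im[:,:,::-1])
    c=manip.get_calibration(n); print(n,(-c["R"].T@c["t"]).round(3),c["camera_matrix"][0])
    for k in ["pot_red_center","pot_green_center","pot_blue_center","tray_red","tray_green","tray_blue","tray_grey","hammer","wax","weight"]:
        print(k,[(np.round(r["at"],3).tolist(),round(r["confidence"],2)) for r in manip.look_for(n,k)[:3]])
print(manip.current_time(),manip.current_ee_pos(),manip.current_tcp_rot())
E
```

```text
pics
top [ 0.436 -0.013  0.833] [386.69178889   0.         279.38792172]
pot_red_center [([0.486, 0.05, 0.083], 0.71)]
pot_green_center []
pot_blue_center [([0.456, 0.258, 0.089], 0.91)]
tray_red [([0.452, 0.25, 0.008], 0.8)]
tray_green [([0.468, 0.038, 0.011], 0.79)]
tray_blue [([0.608, -0.098, 0.004], 0.68), ([0.443, -0.112, 0.032], 0.32)]
tray_grey [([0.459, -0.225, 0.009], 0.83), ([0.654, 0.187, 0.022], 0.65), ([0.618, -0.27, 0.024], 0.44)]
hammer []
wax [([0.619, -0.267, 0.026], 0.97)]
weight [([0.446, -0.111, 0.03], 0.54)]
side [0.529 0.67  0.808] [539.56750807   0.         274.41438759]
pot_red_center [([0.491, 0.069, 0.07], 0.83)]
pot_green_center [([0.657, 0.223, 0.024], 0.68)]
pot_blue_center [([0.461, 0.284, 0.082], 0.87), ([0.614, -0.077, 0.013], 0.65), ([0.619, -0.254, 0.022], 0.63)]
tray_red [([0.46, 0.286, 0.011], 0.86)]
tray_green [([0.471, 0.071, 0.016], 0.83), ([0.489, 0.073, 0.07], 0.53)]
tray_blue [([0.619, -0.075, 0.014], 0.57)]
tray_grey [([0.46, -0.222, 0.01], 0.79)]
hammer [([0.658, 0.222, 0.022], 0.66)]
wax [([0.618, -0.258, 0.024], 0.55)]
weight [([0.444, -0.109, 0.03], 0.57)]
1.1 [0.17445224 0.52159727 0.23131149] [[ 4.17418736e-05  3.17203498e-01  9.48357495e-01]
 [ 2.97729642e-05  9.48357496e-01 -3.17203499e-01]
 [-9.99999999e-01  4.14760822e-05  3.01421303e-05]]
```

View pics/top0.png

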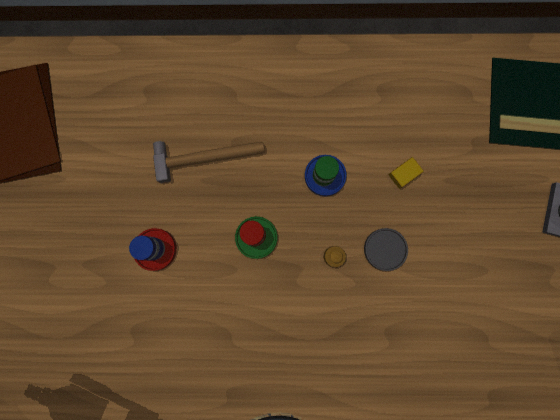

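View pics/side0.png

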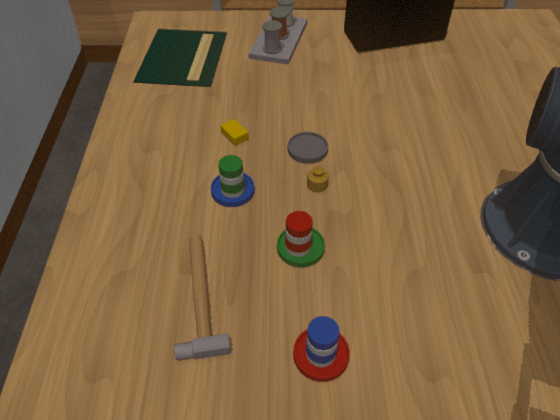

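The top view shows the blue pot (145,248) on the red tray, the red pot (252,234) on the green tray and the green pot (327,168) on the blue tray. The grey tray (386,249) is empty, with the weight 50 px to its left. Next I'll fit circles for exact positions.

```bash
cat > h.py <<'E'
from bench import manip
import cv2,numpy as np
from scipy.optimize import least_squares
def cloud(n):
    c=manip.get_calibration(n); im,d=manip.grab_frame(n)
    K=np.array(c["camera_matrix"]);R=np.array(c["R"]);t=np.array(c["t"])
    v,u=np.mgrid[:420,:560]
    p=np.stack([(u-K[0,2])/K[0,0]*d,(v-K[1,2])/K[1,1]*d,d],-1)
    return im,d,(p-t)@R, (K,R,t)
def colmask(im,k):
    h=cv2.cvtColor(im,cv2.COLOR_RGB2HSV); H,S,V=[h[...,i].astype(int) for i in range(3)]
    if k=="red": return (S>150)&((H<6)|(H>172))
    if k=="green": return (S>120)&(H>50)&(H<80)
    if k=="blue": return (S>130)&(H>105)&(H<130)
    return (S<70)
def onplane(uv,cal,z):
    K,R,t=cal; r=np.c_[(uv[:,0]-K[0,2])/K[0,0],(uv[:,1]-K[1,2])/K[1,1],np.ones(len(uv))]@R
    o=-R.T@t; return (o+r*((z-o[2])/r[:,2])[:,None])[:,:2]
def fit(mask,cal,z,r):
    m=mask.astype(np.uint8); cs,_=cv2.findContours(m,cv2.RETR_EXTERNAL,cv2.CHAIN_APPROX_NONE)
    c=max(cs,key=cv2.contourArea); q=cv2.convexHull(c)[:,0].astype(float)
    # densify hull
    q=np.concatenate([np.linspace(a,b,8,endpoint=False) for a,b in zip(q,np.roll(q,-1,0))])
    p=onplane(q,cal,z)
    s=least_squares(lambda x:np.hypot(*(p-x[:2]).T)-x[2],[*p.mean(0),r],loss="soft_l1",f_scale=.001)
    return s.x
def find(n,guess,kind,colour):
    im,d,P,cal=cloud(n)
    near=np.hypot(P[...,0]-guess[0],P[...,1]-guess[1])<(.06 if kind=="tray" else .05)
    z=P[...,2]
    if kind=="lid": return fit(near&colmask(im,colour)&(z>.076)&(z<.1),cal,.085,.024)
    return fit(near&colmask(im,colour)&(z<.03)&(z>-.01 if colour!="grey" else z>.004),cal,.016,.045)
E
python3 - <<'E'
from h import *
G=dict(red=(.455,.265),green=(.470,.055),blue=(.613,-.09),grey=(.459,-.223))
L=dict(blue=(.455,.265),red=(.48,.055),green=(.613,-.09))
for n in ("top","side"):
    for k,g in G.items(): print(n,"tray",k,find(n,g,"tray",k).round(4))
    for k,g in L.items():
        try: print(n,"lid",k,find(n,g,"lid",k).round(4))
        except Exception as e: print(k,e)
R=np.array([[0,1,0],[0,0,-1],[-1,0,0]],float)
print(np.linalg.det(R))
for Q in (R,R@np.diag([1,-1,-1])):
  for k,g in G.items():
    for z in (.042,.165): print(k,z,manip.inverse_kinematics([*g,z],Q))
E
```

```text
top tray red [0.4578 0.2657 0.0445]
top tray green [0.4834 0.0504 0.0437]
top tray blue [ 0.6178 -0.0973  0.0439]
top tray grey [ 0.4588 -0.2222  0.0444]
top lid blue [0.4589 0.2672 0.023 ]
top lid red [0.4883 0.0535 0.0229]
top lid green [ 0.6168 -0.0931  0.0231]
side tray red [0.4588 0.2717 0.0444]
side tray green [0.4838 0.0536 0.0437]
side tray blue [ 0.6185 -0.0908  0.0441]
side tray grey [ 0.4602 -0.2163  0.047 ]
side lid blue [0.4593 0.2701 0.0225]
side lid red [0.4896 0.0586 0.0238]
side lid green [ 0.6174 -0.088   0.0238]
1.0
red 0.042 [ 4.38964245e-01  5.85292688e-01  1.84413696e+00 -4.44089210e-16
  7.12163008e-01  4.38964245e-01]
red 0.165 [ 4.38964245e-01  3.89685500e-01  1.77749513e+00 -4.44089210e-16
  9.74412019e-01  4.38964245e-01]
green 0.042 [ 1.80669910e-02  5.18426221e-01  1.98144446e+00 -4.44089210e-16
  6.41721975e-01  1.80669910e-02]
green 0.165 [ 1.80669910e-02  3.00457849e-01  1.91086492e+00 -4.44089210e-16
  9.30269886e-01  1.80669910e-02]
blue 0.042 [-2.20899921e-01  7.10121429e-01  1.58742758e+00 -4.44089210e-16
  8.44043641e-01 -2.20899921e-01]
blue 0.165 [-2.20899921e-01  5.45740286e-01  1.52425089e+00 -4.44089210e-16
  1.07160147e+00 -2.20899921e-01]
grey 0.042 [-5.43503348e-01  5.64630673e-01  1.88658111e+00 -4.44089210e-16
  6.90380875e-01 -5.43503348e-01]
grey 0.165 [-5.43503348e-01  3.62635138e-01  1.81889917e+00 -4.44089210e-16
  9.60058346e-01 -5.43503348e-01]
red 0.042 [ 4.38964245e-01  5.85292688e-01  1.84413696e+00 -4.44089210e-16
  7.12163008e-01 -2.70262841e+00]
red 0.165 [ 4.38964245e-01  3.89685500e-01  1.77749513e+00 -4.44089210e-16
  9.74412019e-01 -2.70262841e+00]
green 0.042 None
green 0.165 None
blue 0.042 None
blue 0.165 None
grey 0.042 [-5.43503348e-01  5.64630673e-01  1.88658111e+00 -4.44089210e-16
  6.90380875e-01  2.59808931e+00]
grey 0.165 [-5.43503348e-01  3.62635138e-01  1.81889917e+00 -4.44089210e-16
  9.60058346e-01  2.59808931e+00]
```

```bash
sed -i 's/(z>.076)/(z>.082)/; s/(z<.03)&(z>-.01 if colour!="grey" else z>.004)/(z<.03)\&(z>.006)/' h.py
python3 - <<'E'
from h import *
G=dict(red=(.455,.265),green=(.483,.051),blue=(.617,-.095),grey=(.459,-.22))
L=dict(blue=(.458,.268),red=(.488,.055),green=(.617,-.09))
R=np.array([[0,1,0],[0,0,-1],[-1,0,0]],float)
for n in ("top","side"):
    for k,g in G.items(): print(n,"tray",k,find(n,g,"tray",k).round(4))
    for k,g in L.items(): print(n,"lid",k,find(n,g,"lid",k).round(4))
manip.move_ptp([.458,.267,.26],R)
im,d,P,cal=cloud("wrist"); cv2.imwrite("pics/w1.png",im[:,:,::-1])
for k,g in G.items():
  try: print("w tray",k,find("wrist",g,"tray",k).round(4))
  except Exception as e: print(k,"no")
for k,g in L.items():
  try: print("w lid",k,find("wrist",g,"lid",k).round(4))
  except Exception as e: print(k,"no")
print(manip.current_time(), P[...,2].max())
E
```

```text
top tray red [0.4579 0.2656 0.0443]
top tray green [0.4834 0.0504 0.0437]
top tray blue [ 0.6178 -0.0974  0.0439]
top tray grey [ 0.4589 -0.2224  0.0443]
top lid blue [0.459  0.2673 0.0229]
top lid red [0.4883 0.0535 0.0228]
top lid green [ 0.617  -0.0935  0.023 ]
side tray red [0.4586 0.2712 0.0442]
side tray green [0.4839 0.0541 0.0434]
side tray blue [ 0.6187 -0.0928  0.0436]
side tray grey [ 0.46   -0.2173  0.0466]
side lid blue [0.4593 0.27   0.0224]
side lid red [0.4892 0.0571 0.0225]
side lid green [ 0.6175 -0.0907  0.022 ]
w tray red [0.4563 0.2686 0.0441]
w tray green [0.4815 0.0558 0.0451]
w tray blue [ 0.5899 -0.0645  0.0181]
grey no
w lid blue [0.4575 0.2692 0.0233]
w lid red [0.4869 0.0565 0.0235]
green no
4.325 0.40273938153396593
```

View pics/w1.png

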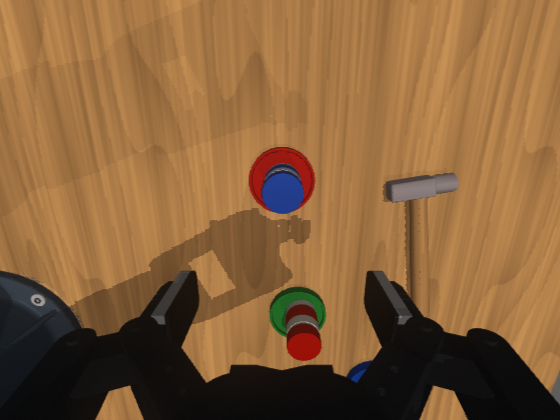

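The wrist view shows the blue lid (283,193) close to the centre of the red tray (282,180), and the three cameras agree within about 5 mm. I'll use averaged positions and park the blue pot on grey.

```bash
cat >> h.py <<'E'
RD=np.array([[0,1,0],[0,0,-1],[-1,0,0]],float)
T=dict(red=(.4576,.2683),green=(.4829,.053),blue=(.6183,-.0948),grey=(.4595,-.2198))
ZG,ZH=.042,.175
def pick(p):
    manip.set_gripper(.8)
    manip.move_ptp([*p,ZH],RD)
    manip.move_l([*p,ZG],max_speed=.1)
    manip.set_gripper(0.,40)
    print("grip",manip.current_grip_width()*85)
    manip.move_l([*p,ZH],max_speed=.1); print("F",manip.current_force().round(2),manip.current_grip_width()*85)
def place(t):
    manip.move_l([*t,ZH],max_speed=.2); print(manip.current_ee_pos().round(4))
    manip.move_l([*t,ZG+.012],max_speed=.12)
    manip.move_l([*t,ZG+.0005],max_speed=.03); print("F",manip.current_force().round(2))
    manip.dwell(.2); manip.set_gripper(.8)
    manip.move_l([*t,ZH],max_speed=.12)
E
python3 - <<'E'
from h import *
pick((.4586,.2688)); 
im,_=manip.grab_frame("side"); cv2.imwrite("pics/s1.png",im[:,:,::-1]); print(manip.current_time())
E
```

```text
grip 46.573610232624404
F [ 0.72  0.24 -1.69] 47.13564829085572
8.4083
```

View pics/s1.png

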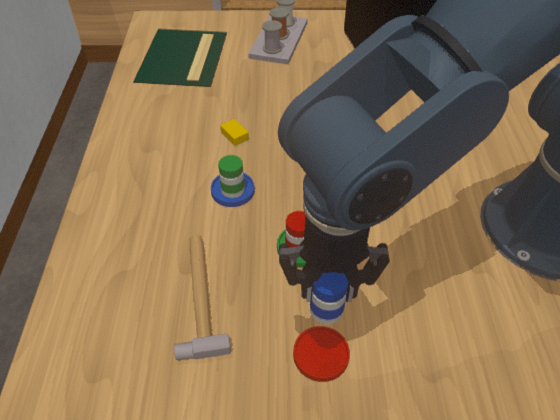

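The blue pot (328,295) is held upright above the now-empty red tray (321,352). The line to grey clears the other pots by about 55 mm.

Run:
```python
from h import *
place(T["grey"])
for n in ("top","side","wrist"):
    for k,kk in (("lid","blue"),("tray","grey"),("tray","red")):
        g=T["red"] if kk=="red" else T["grey"]
        try: print(n,k,kk,find(n,g,k,kk).round(4))
        except Exception as e: print(n,k,kk,"no")
    im,_=manip.grab_frame(n); cv2.imwrite(f"pics/{n}2.png",im[:,:,::-1])
print(manip.current_time())
```

```text
[ 0.4596 -0.2193  0.175 ]
F [-2.21  0.23  3.72]
top lid blue [ 0.4591 -0.2201  0.0232]
top tray grey [ 0.459  -0.2221  0.0443]
top tray red [0.4578 0.266  0.0443]
side lid blue [ 0.4594 -0.2168  0.0215]
side tray grey [ 0.4605 -0.2159  0.0455]
side tray red [0.4586 0.2705 0.0445]
wrist lid blue [ 0.4582 -0.2193  0.0234]
wrist tray grey [ 0.4577 -0.2221  0.0441]
wrist tray red no
15.0917
```

View pics/side2.png

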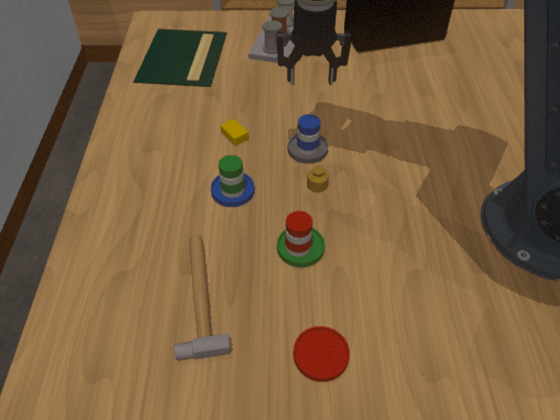

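View pics/wrist2.png

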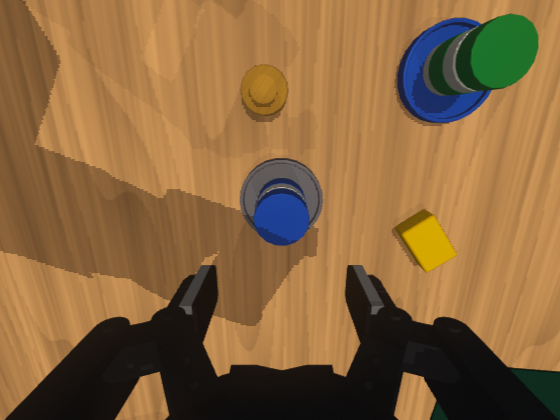

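The blue pot stands upright in the grey tray (lid 281,217 in the wrist view, tray 281,199) within about 2 mm of centre. Next are red to red and green to green, with a check after each.

Run:
```python
from h import *
def rep(kk,g):
  for n in ("top","side","wrist"):
    for k in ("lid","tray"):
        try: print(n,k,kk,find(n,g,k,kk).round(4))
        except Exception as e: print(n,k,kk,"no")
pick((.488,.0555)); place((.4575,.2675)); rep("red",T["red"])
try: print("green tray",find("top",T["green"],"tray","green").round(4),find("side",T["green"],"tray","green").round(4))
except Exception as e: print(e)
for n in ("side","wrist"):
    im,_=manip.grab_frame(n); cv2.imwrite(f"pics/{n}3.png",im[:,:,::-1])
print(manip.current_time())
```

```text
grip 47.10429284081782
F [ 1.44  0.05 -2.02] 46.882347823383434
[0.4576 0.2668 0.1749]
F [-1.56 -0.83  3.55]
top lid red [0.4574 0.2652 0.0234]
top tray red [0.4577 0.2656 0.0443]
side lid red [0.458  0.2674 0.0227]
side tray red [0.4587 0.2713 0.044 ]
wrist lid red [0.4563 0.2669 0.0236]
wrist tray red [0.4564 0.2689 0.0441]
green tray [0.4834 0.0504 0.0437] [0.5018 0.039  0.025 ]
24.8833
```

View pics/side3.png

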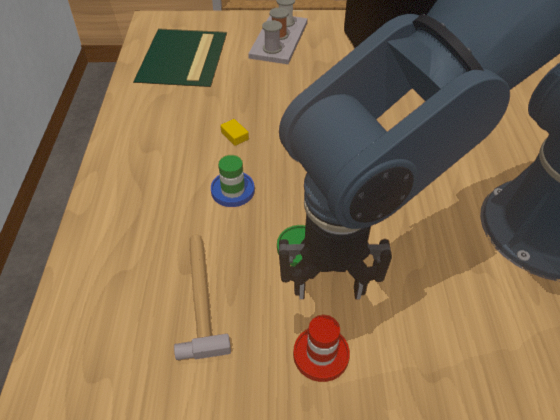

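The red pot (323,340) stands in the red tray, 1–2 mm off centre, and the green tray is free.

Run:
```python
from h import *
def rep(kk,g,ks=("lid","tray")):
  for n in ("top","side","wrist"):
    for k in ks:
        try: print(n,k,kk,find(n,g,k,kk).round(4))
        except Exception as e: print(n,k,kk,"no")
pick((.617,-.092)); place((.483,.0525)); rep("green",T["green"]); rep("blue",T["blue"],("tray",)); 
for n in ("side","top"):
    im,_=manip.grab_frame(n); cv2.imwrite(f"pics/{n}4.png",im[:,:,::-1])
print(manip.current_time())
```

```text
grip 46.759416922576705
F [-0.33 -1.04 -1.09] 47.1909146493274
[0.4837 0.0519 0.1751]
F [-2.06 -0.68  5.9 ]
top lid green no
top tray green [0.4446 0.0504 0.0055]
side lid green [0.4828 0.0532 0.0223]
side tray green [0.4836 0.0557 0.0444]
wrist lid green [0.4817 0.052  0.0235]
wrist tray green [0.4821 0.0518 0.044 ]
top tray blue [ 0.6178 -0.0974  0.0439]
side tray blue [ 0.6184 -0.0936  0.0437]
wrist tray blue [ 0.6137 -0.0911  0.0434]
35.0167
```

View pics/side4.png

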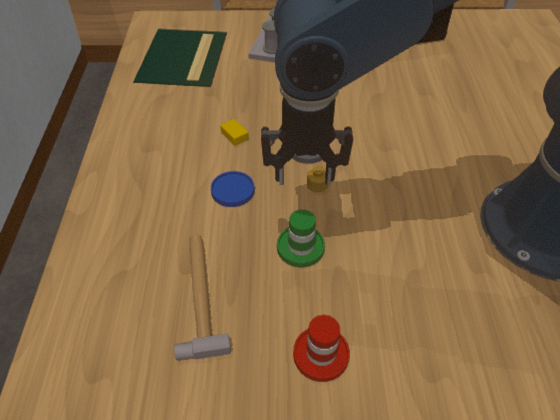

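The green pot (302,232) stands in the green tray, about 1 mm off centre. Last is the blue pot, from grey to the blue tray.

Run:
```python
from h import *
pick((.459,-.2195)); place((.6178,-.0955))
for k in ("lid","tray"): print("wrist",k,find("wrist",T["blue"],k,"blue").round(4))
manip.move_ptp([.2,-.45,.25],RD)
for n in ("top","side"):
  for kk in ("red","green","blue"):
    for k in ("lid","tray"):
        try: print(n,k,kk,find(n,T[kk],k,kk).round(4))
        except Exception as e: print(n,k,kk,"no")
  im,_=manip.grab_frame(n); cv2.imwrite(f"pics/{n}5.png",im[:,:,::-1])
  for b in ("hammer","wax","weight"): print(b,[(np.round(r["at"],3).tolist(),round(r["confidence"],2)) for r in manip.look_for(n,b)[:1]])
print(manip.current_time())
```

```text
grip 46.85767049626429
F [-0.1  -0.19 -1.89] 47.10827831883691
[ 0.6172 -0.096   0.1749]
F [-0.86  0.16  4.4 ]
wrist lid [ 0.6166 -0.0952  0.0235]
wrist tray [ 0.6171 -0.0965  0.0439]
top lid red [0.4574 0.2651 0.0233]
top tray red [0.4577 0.266  0.0442]
top lid green [0.4824 0.0506 0.0231]
top tray green [0.4834 0.0504 0.0437]
top lid blue [ 0.617  -0.0963  0.0234]
top tray blue [ 0.6176 -0.0973  0.0439]
hammer [([0.654, 0.187, 0.024], 0.82)]
wax []
weight [([0.444, -0.112, 0.031], 0.67)]
side lid red [0.458  0.2679 0.0225]
side tray red [0.4584 0.271  0.0442]
side lid green [0.4833 0.0535 0.0227]
side tray green [0.4838 0.0541 0.0438]
side lid blue [ 0.6175 -0.0929  0.0221]
side tray blue [ 0.6182 -0.0934  0.0435]
hammer [([0.657, 0.222, 0.022], 0.75)]
wax [([0.619, -0.254, 0.02], 0.74)]
weight [([0.441, -0.106, 0.029], 0.81)]
47.3167
```

View pics/side5.png

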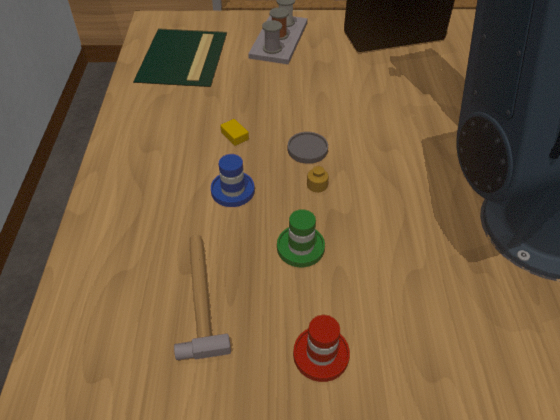

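View pics/top5.png

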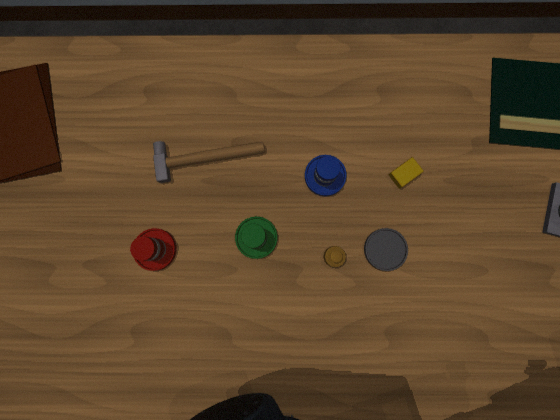

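Both views show every pot upright on its own colour (side view: red 323,340; green 302,232; blue 232,173). The grey tray is empty, the bystanders are at their starting pixels and the arm is clear.

```bash
python3 -c "
from bench import manip
manip.dwell(.3); print(manip.current_force().round(2), manip.current_time()); manip.sign_off()"
```

```text
[ 0.56 -0.44  0.3 ] 47.6167
the job is handed in; nothing more can be done
```

The job is handed in at 47.6 s: each pot now stands upright on the tray of its own colour. I parked the blue pot on grey, moved red to red and green to green, then moved blue from grey to blue.

- **Pot positions:** in the final top-view fits each lid is about 1 mm from its tray's centre. The side view puts the red pot about 3 mm off; that view has a known bias on the trays. All are well inside the 12 mm limit.
- **Rest of the bench:** the grey tray is empty, and the hammer, wax and weight show at their starting pixels. The arm was clear of everything.
- **Disagreements and misses:**
  - The cameras disagreed by 2–6 mm on absolute position.
  - The network missed the wax in the last top picture, but found it in the side view and it is visible in both.
  - One top-view fit of the green pot, taken while the arm was in the way, failed; the later one was fine.

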